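# Make up a sample kit of plaster castings

## Task

Complete the sample kit in the wooden tray: put the square block in the square well, the oblong block in the oblong well, and the two-part ceiling rose in the round well, its dished base flat in the well and its small round boss upright in the dish on top. Everything must lie fully down in its place. The kit already has its rosette, so do not disturb that one, and leave the spare rosette on the bench where it lies.

Things in the scene. Friction and masses are not known exactly. Their poses are not given: they have to be found in the camera images.
- round_well: fixed 88x88 mm pale wooden insert, 14 mm thick, in one quarter (varies) of the low wooden kit tray. Origin at the centre of its underside, axes along its sides, z up. In its top, lined with grey felt, a plain round well 74 mm across, 8 mm deep: well floor 6 mm above the origin, insert top 14 mm (the tray is nowhere higher). All inserts are turned alike, 89 mm apart centre to centre. Empty at first.
- square_well: fixed 88x88 mm pale wooden insert, 14 mm thick, in one quarter (varies) of the low wooden kit tray. Origin at the centre of its underside, axes along its sides, z up. In its top, lined with grey felt, a square well 62x62 mm, 8 mm deep: well floor 6 mm above the origin, insert top 14 mm (the tray is nowhere higher). All inserts are turned alike, 89 mm apart centre to centre. Empty at first.
- oblong_well: fixed 88x88 mm pale wooden insert, 14 mm thick, in one quarter (varies) of the low wooden kit tray. Origin at the centre of its underside, axes along its sides, z up. In its top, lined with grey felt, an oblong well 50 mm along its x, 78 mm along its y, 8 mm deep: well floor 6 mm above the origin, insert top 14 mm (the tray is nowhere higher). All inserts are turned alike, 89 mm apart centre to centre. Empty at first.
- rose_base: base of the ceiling rose: round disc 58 mm across, 29 mm high, straight sides, with a round dish in its top 48 mm across and 4 mm deep (dish floor 25 mm above the origin). White plaster, loose on the bench at the start, standing upright; origin at the centre of its underside, z up.
- rose_boss: boss of the ceiling rose: round, 34 mm across with straight sides up to 24 mm, then a stepped dome to 37 mm with a small nipple. White plaster, loose on the bench at the start, standing upright; origin at the centre of its underside, z up.
- square_block: square block 46x46 mm, sides along its x and y, straight sides up to 30 mm, with a small raised square and button on top (38 mm in all). White plaster, loose on the bench at the start, standing upright; origin at the centre of its underside, z up.
- oblong_block: oblong block 34 mm along its x, 62 mm along its y, straight sides up to 30 mm, with three raised ribs along y on top (34 mm in all). White plaster, loose on the bench at the start, standing upright; origin at the centre of its underside, z up.
- kit_rosette: the kit's own cast plaster rosette, pointed lobes, 62x65 mm, 19 mm high, already lying loose in the well of the tray's fourth pale wooden insert (a 76 mm round well, 8 mm deep, like the others). Origin at the centre of its underside, z up.
- spare_rosette: a spare rosette just like it, 62x65 mm, 19 mm high, lying loose on the bench among the castings. Origin at the centre of its underside, z up.
Not all that is in view belongs to the job. Leave any turquoise look-alike of the rose_base alone.

How it is judged:
At the end, for the whole second after the job is handed in: Rose base, square and oblong block lie flat in their own wells (12 mm from centre, 3 mm in height, 0.1 rad), the boss stands in the dish of the base (10 mm from centre, 3 mm in height), the kit's rosette still lies where it was (12 mm), all at rest (horizontal distance between rose_base and round_well below 0.012 m and z of rose_base in the frame of round_well between 0.003 and 0.009 m and angle between each of rose_base, rose_boss, square_block, oblong_block, kit_rosette's own z axis and vertical below 0.1 rad and linear speed of each of rose_base, rose_boss, square_block, oblong_block, kit_rosette below 0.01 m/s and angular speed of each of rose_base, rose_boss, square_block, oblong_block, kit_rosette below 0.2 rad/s and horizontal distance between rose_boss and rose_base below 0.01 m and z of rose_boss in the frame of rose_base between 0.022 and 0.028 m and horizontal distance between square_block and square_well below 0.012 m and z of square_block in the frame of square_well between 0.003 and 0.009 m and horizontal distance between oblong_block and oblong_well below 0.012 m and z of oblong_block in the frame of oblong_well between 0.003 and 0.009 m and distance of kit_rosette from where it was at the start of the episode below 0.012 m); the robot touches nothing.
It fails at once if the spare rosette is moved (more than 15 mm) (distance of spare_rosette from where it was at the start of the episode above 0.015 m).
It fails at once if the kit's rosette is disturbed (moved more than 12 mm) (distance of kit_rosette from where it was at the start of the episode above 0.012 m).
It also fails if it takes over 96 s, if anything falls off the work surface, if the arm or the gripper's body presses on something with over 40 N, if the wrist force passes 120 N, or if a joint passes its speed limit or range.

## Robot

A 6-joint arm with a two-finger parallel gripper is mounted at the origin on a cart in front of the work surface, level with it; the furniture and walls round the work are solid. World frame = base frame: x ahead of the robot, y to its left, z up, the work surface at z = 0. Lengths are in m, angles in rad, forces in N, time in s.
With the tool pointing down it reaches from about 0.35 to 0.85 m from the base axis. Payload 8.1 kg.
Tool frame: the origin (TCP) lies at the very end of the fingers, on their centre line; the grasp point (between the pads) lies robot.grip_point_offset behind it (robot.grip_point_offset is the distance from the TCP to the grasp point, in m); z points along the fingers, y is the line along which they close (so a half turn about z gives the same grasp; the last joint's range is limited). The gripper opens to 93 mm and grips with 3 to 60 N. Pads are 15 mm wide; open, the fingers measure 128 mm over their backs; the gripper's body (75 mm by 188 mm) begins 65 mm behind the grasp point.
Start: joints at [1.062, 0.13, 1.488, -0, 1.523, -0.085], TCP at [0.247, 0.547, 0.219] pointing down, gripper open.
Joint ranges: [-2.96, 2.96], [-0.89, 2.26], [0.02, 2.5], [-1.34, 4.48], [0, 2.73], [-2.66, 2.66]. Speed limits (rad/s): [2.39, 2.39, 2.79, 3.14, 3.14, 3.14].

## Interface

Orientations are given as a rotation vector (axis times angle).
In Python, from plant import robot, eyes gives the robot as it stands. The module is installed in compiled form; this text tells all that it offers.
- The arm moves only by the tool apply_moves, never from a script. Its argument "steps" is one flat list of numbers, 7 for each row, row after row: the shift along the tool's x, y, z in units of 30 mm (1.0 is 30 mm), then the turn, a rotation vector about the tool's x, y, z in units of 6 degrees (1.0 is 6 degrees), then the opening in per cent of the stroke, from 0 (shut) to 100 (fully open). In form: [dx, dy, dz, ax, ay, az, fingers, dx, dy, dz, ax, ay, az, fingers, ...]. A call has 1 to 12 rows; each row shifts and turns the commanded pose from where the row before left it, along the tool's axes as they then stand; what a row does not reach is not made up. A row lasts 1/12 s, in which the tool goes at most 41.7 mm and 7.16 degrees, less where a joint would pass 70% of its speed; a pose out of reach is approached as far as the arm can. A call is refused whole if a number of a shift passes 1 or a number of a turn 1, either way. A call with a gripper value outside its range is refused whole. The fingers move at their own pace and stop on an object; "grip_force" is the grip in N (left out, the last holds). Time passes only in rows, so rows that do not move let the fingers close. It gives the time, the measured TCP pose, the force, the opening and the grip force at its end, in the units of the state.
- robot.read_state(): the state, without advancing time (a new reading comes with each control period).
- eyes.read_camera(name): name is "scene" or "top"; returns the picture (400x640x3 uint8, red, green, blue); there is no depth.
- eyes.calibration(name): a dict with "K" (3x3 intrinsics, pixels), "k1" (the pictures are not rectified: a ray, as slopes to the right and down, at radius r is drawn at 1 + k1 r^2 times it, then the intrinsics apply), "R" (3x3) and "t" (3): a world point X has camera coordinates R X + t. Camera axes: x right, y down, z forward; pixel columns grow to the right and rows downward; lengths in m; the calibration is good to about 2 mm. A picture is of the moment at which its call begins. calibration takes no time and is no camera call.
- robot.close_job(): hands the job in; it is judged then, once.
Trained networks look in the newest picture that a camera, given by its name, has taken for a name from the list of things; names that differ only in an ending like _2 or _b are one class to them, and where a whole thing is asked for, a point or a joint stands for the part that bears it (a point fixed in the world has none). Each returns a list of dicts, best first, with "conf" (0 to 1); they miss things now and then, are a little off and sometimes report something else, mostly with a low value. They report only what shows in the picture. A call takes as long as a camera call. They do not tell look-alikes from the thing itself.
- eyes.search_frame(camera, thing): "rect" ([left, top, width, height] in pixels, round what is visible of it).
- eyes.place_of(camera, thing): "xy" ([column, row] in pixels: a listed point, or the origin of a listed thing).
The state is a dict: "t": time; "q": joint angles; "dq": joint speeds; "joint_torque": joint torques, N m; "tool_pos": TCP position; "orientation": TCP orientation; "force": force on the tool from outside, world axes, zero at the start; "wrist_torque": the same for the moment, N m; "opening": finger opening in m; "gripper_force": force on a finger pad.
Only numpy, scipy, OpenCV 4.12 (cv2) and the standard library are available. Lean on these libraries where they do the work, as an engineer would, in place of code of your own. Each camera call takes 0.05 s, during which the arm holds its last target. There are 200 camera calls.

## Working session

There is one attempt and no reset: what is moved stays moved. The work goes in short steps, Python scripts to look and compute and a tool call to move; the robot and the scene stay as the last step left them, time stands still between calls to the robot, and variables do not carry over. Pictures are saved under pics/ and viewed, at most 14 in all, crops included, and the job is handed in when it is done.

Besides the shell and the picture viewer there is one more tool, called after ">>>" by a JSON object that holds its "fn" and its "kwargs". apply_moves: Moves the arm, as the interface text tells. Its arguments: {"type":"object","properties":{"steps":{"type":"array"},"grip_force":{"type":"number"}},"required":["steps"]}

```bash
mkdir -p pics; cat > h.py <<'E'
import numpy as np, cv2
from plant import robot, eyes
def ray(cam,uv):
    c=eyes.calibration(cam);K=np.array(c["K"]);R=np.array(c["R"]);t=np.array(c["t"])
    d=np.linalg.inv(K)@[uv[0],uv[1],1.];d=d[:2];p=d.copy()
    for _ in range(20): p=d/(1+c["k1"]*(p@p))
    return -R.T@t, R.T@np.r_[p,1]
def w(cam,uv,z):
    o,d=ray(cam,uv); return o+d*(z-o[2])/d[2]
def pix(cam,X):
    c=eyes.calibration(cam);K=np.array(c["K"]);p=np.array(c["R"])@np.array(X)+c["t"];p=p[:2]/p[2]
    p=p*(1+c["k1"]*(p@p)); return (K@np.r_[p,1])[:2]
def snap(cam,name=None):
    im=np.array(eyes.read_camera(cam))
    if name: cv2.imwrite(f"pics/{name}.png",im[:,:,::-1])
    return im
E
python3 - <<'E'
from h import *
print(robot.grip_point_offset, robot.read_state()["orientation"])
for c in ("top","scene"):
    snap(c,c+"0"); print(c,eyes.calibration(c)["k1"],ray(c,(320,200)))
    for n in "round_well square_well oblong_well rose_base rose_boss square_block oblong_block kit_rosette spare_rosette".split():
        for d in eyes.place_of(c,n)[:3]:
            print(n,np.round(d["xy"],1),round(d["conf"],2),np.round(w(c,d["xy"],0),3))
E
```

```text
0.0188 [-6.60640800e-01 -3.07073520e+00  2.79245327e-03]
top -0.08006049525622634 (array([ 0.44164766, -0.09246401,  1.08428662]), array([ 0.10846976, -0.00208836, -0.99412224]))
round_well [414.3 199.5] 0.65 [ 0.556 -0.365  0.   ]
oblong_well [386.  236.6] 0.78 [ 0.452 -0.279  0.   ]
rose_base [256.5 196.6] 0.78 [0.573 0.087 0.   ]
rose_base [220.5 161. ] 0.62 [0.68  0.192 0.   ]
rose_boss [307.9 242.7] 0.6 [ 0.44  -0.058  0.   ]
rose_boss [417.1 197.9] 0.45 [ 0.56  -0.373  0.   ]
square_block [293.1 196.7] 0.57 [ 0.571 -0.018  0.   ]
oblong_block [223.5 195. ] 0.71 [0.58  0.182 0.   ]
oblong_block [331.7 197.4] 0.27 [ 0.567 -0.128  0.   ]
spare_rosette [329.1 195.2] 0.56 [ 0.573 -0.121  0.   ]
scene -0.08785983120756242 (array([ 0.29398889, -0.66734543,  0.7164063 ]), array([ 0.30311187,  0.60506985, -0.73623447]))
round_well [366.7 290.6] 0.58 [ 0.562 -0.362  0.   ]
square_well [336.7 261.9] 0.6 [ 0.538 -0.268  0.   ]
square_well [332.5 311. ] 0.26 [ 0.474 -0.371  0.   ]
oblong_well [302.8 279.7] 0.59 [ 0.449 -0.277  0.   ]
rose_base [292.  162.9] 0.72 [0.58  0.089 0.   ]
rose_base [308.5 136. ] 0.69 [0.678 0.183 0.   ]
rose_base [338.6 267.9] 0.16 [ 0.534 -0.284  0.   ]
rose_boss [267.  214.8] 0.72 [ 0.445 -0.065  0.   ]
square_block [305.1 185.4] 0.72 [ 0.576 -0.012 -0.   ]
square_block [304.9 276.1] 0.5 [ 0.457 -0.27   0.   ]
oblong_block [280.2 145.7] 0.55 [0.579 0.178 0.   ]
kit_rosette [332.2 308.5] 0.57 [ 0.476 -0.366  0.   ]
spare_rosette [319.  212.6] 0.74 [ 0.567 -0.117  0.   ]
```

```bash
python3 - <<'E'
import cv2
a=cv2.imread("pics/top0.png")[120:300,190:470]; cv2.imwrite("pics/topc.png",cv2.resize(a,None,fx=2.8,fy=2.8,interpolation=cv2.INTER_CUBIC))
a=cv2.imread("pics/scene0.png")[100:360,220:440]; cv2.imwrite("pics/scenec.png",cv2.resize(a,None,fx=2.3,fy=2.3,interpolation=cv2.INTER_CUBIC))
E
```

```text
(no output)
```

View pics/topc.png

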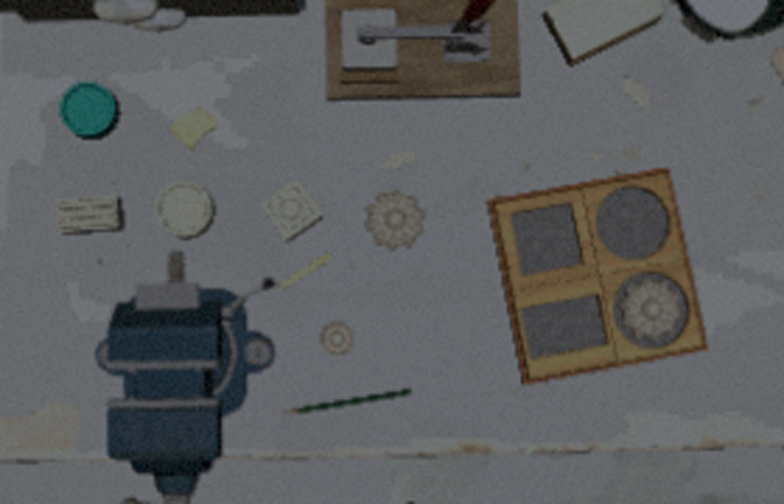

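View pics/scenec.png

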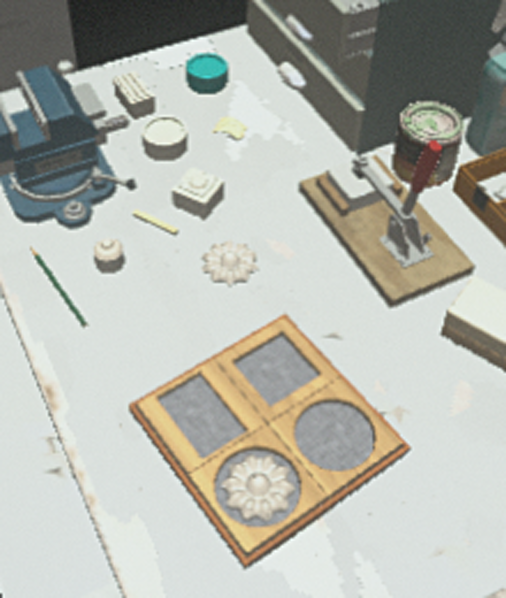

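The top crop shows, left to right, the oblong block (223,195), white disc (256,197), square block turned about 45° (293,197), spare rosette (330,197) and boss (310,241). The tray is at right: square well upper left, round well upper right, oblong well lower left, and kit rosette lower right. There are two rose_base candidates: white at (256.5,196.6) and turquoise at (221,160). The white one fits, since it is white plaster with a rimmed dish. Next I'll segment the parts for exact poses.

```bash
cat > fit.py <<'E'
from h import *
from scipy.optimize import minimize
def grab(im,c,r,pad=5):
    x0,y0=[int(v) for v in np.array(c)-r]; n=2*r
    sub=cv2.resize(im[y0:y0+n,x0:x0+n],None,fx=4,fy=4,interpolation=cv2.INTER_CUBIC)
    m=np.zeros(sub.shape[:2],np.uint8); 
    cv2.grabCut(sub,m,(pad*4,pad*4,4*(n-2*pad),4*(n-2*pad)),np.zeros((1,65)),np.zeros((1,65)),6,cv2.GC_INIT_WITH_RECT)
    m=((m==1)|(m==3)).astype(np.uint8)
    k,l,s,_=cv2.connectedComponentsWithStats(m); i=1+np.argmax(s[1:,4]) if k>1 else 0
    return (l==i).astype(np.uint8),sub,(x0,y0)
def hull(cam,shape,x,y,a,org,z0=0.,dz=None):
    P=[]
    R=np.array([[np.cos(a),-np.sin(a)],[np.sin(a),np.cos(a)]])
    for z in (z0,z0+shape[2]):
        if shape[0]=='r': th=np.linspace(0,6.28,40); q=np.c_[np.cos(th),np.sin(th)]*shape[1]/2
        else: q=np.array([[1,1],[1,-1],[-1,-1],[-1,1]])*np.array([shape[0],shape[1]])/2
        for p in q: P.append(pix(cam,np.r_[R@p+[x,y],z]))
    P=(np.array(P)-org+.5)*4-.5
    return cv2.convexHull(P.astype(np.float32))[:,0]
def iou(m,h):
    r=np.zeros_like(m); cv2.fillPoly(r,[np.round(h*16).astype(np.int32)],1,shift=4)
    return (r&m).sum()/max(1,(r|m).sum())
def fit(data,shape,x,y,angles):
    best=None
    for a in angles:
        f=lambda v:-np.mean([iou(m,hull(c,shape,v[0],v[1],v[2],o)) for c,m,o in data])
        s=minimize(f,[x,y,a],method="Nelder-Mead",options=dict(initial_simplex=[[x,y,a],[x+.008,y,a],[x,y+.008,a],[x,y,a+.2]],maxiter=90))
        if best is None or s.fun<best.fun: best=s
    return best.x,-best.fun
E
cat > run.py <<'E'
from fit import *
ims={c:cv2.imread(f"pics/{c}0.png") for c in("top","scene")}
T={"rose_base":(('r',.058,.029),.575,.087,[0]),"rose_boss":(('r',.034,.03),.44,-.062,[0]),
"square_block":((.046,.046,.030),.572,-.015,[0.3,.8]),"oblong_block":((.034,.062,.032),.578,.18,[-.1,.1])}
rows=[]
for n,(s,x,y,A) in T.items():
    D=[];V=[]
    for c in ims:
        p=pix(c,[x,y,.015]); m,sub,o=grab(ims[c],p,22); D.append((c,m,o));V.append(sub)
    v,q=fit(D,s,x,y,A)
    print(n,np.round(v,4),round(q,3),[np.round(fit([d],s,x,y,A)[0],3) for d in D])
    for (c,m,o),sub in zip(D,V):
        cv2.drawContours(sub,cv2.findContours(m,0,1)[0],-1,(0,0,255),1)
        cv2.polylines(sub,[hull(c,s,*v,o).astype(int)],True,(0,255,0),1)
    rows.append(np.vstack(V))
cv2.imwrite("pics/fit.png",np.hstack(rows))
# wells
im=ims["top"]; hsv=cv2.cvtColor(im,cv2.COLOR_BGR2HSV)
felt=cv2.GaussianBlur(hsv[:,:,1],(3,3),0)<60
felt=felt.astype(np.uint8)
for n,p in (("sq",(385,205)),("ob",(391,236)),("rd",(416,199))):
    k,l,s,cc=cv2.connectedComponentsWithStats(felt,connectivity=4); i=l[p[1],p[0]]
    ct=cv2.findContours((l==i).astype(np.uint8),0,1)[0][0][:,0]
    W=np.array([w("top",q,.010)[:2] for q in ct])
    print(n,s[i],np.round(w("top",cc[i],.008),4),cv2.minAreaRect((W*1000).astype(np.float32)))
E
python3 run.py
```

```text
Traceback (most recent call last):
  File "run.py", line 10, in <module>
    v,q=fit(D,s,x,y,A)
        ~~~^^^^^^^^^^^
  File "fit.py", line 27, in fit
    s=minimize(f,[x,y,a],method="Nelder-Mead",options=dict(initial_simplex=[[x,y,a],[x+.008,y,a],[x,y+.008,a],[x,y,a+.2]],maxiter=90))
  File "fit.py", line 26, in <lambda>
    f=lambda v:-np.mean([iou(m,hull(c,shape,v[0],v[1],v[2],o)) for c,m,o in data])
                               ~~~~^^^^^^^^^^^^^^^^^^^^^^^^^^
  File "fit.py", line 17, in hull
    for p in q: P.append(pix(cam,np.r_[R@p+[x,y],z]))
                         ~~~^^^^^^^^^^^^^^^^^^^^^^^^
  File "h.py", line 11, in pix
    c=eyes.calibration(cam);K=np.array(c["K"]);p=np.array(c["R"])@np.array(X)+c["t"];p=p[:2]/p[2]
ValueError: time passes only in moves, steps and waits
```

Too many calibration calls; I'll cache them.

```bash
sed -i 's/^def ray/import functools\ncal=functools.lru_cache(None)(eyes.calibration)\ndef ray/; s/c=eyes.calibration(cam)/c=cal(cam)/' h.py; python3 run.py
```

```text
rose_base [0.5784 0.0861 0.1484] 0.781 [array([0.575, 0.087, 0.144]), array([0.579, 0.087, 0.16 ])]
rose_boss [ 0.4457 -0.0649  0.1079] 0.812 [array([ 0.446, -0.065,  0.119]), array([ 0.446, -0.066,  0.09 ])]
square_block [ 0.5728 -0.0213  0.5728] 0.591 [array([ 0.573, -0.021,  0.581]), array([ 0.573, -0.023,  0.643])]
oblong_block [0.5737 0.1817 0.043 ] 0.664 [array([0.574, 0.182, 0.049]), array([ 0.575,  0.182, -0.004])]
sq [373 193  25  25 472] [ 0.5413 -0.2774  0.008 ] ((541.2008056640625, -277.0356750488281), (62.008419036865234, 61.5388298034668), 9.149133682250977)
ob [376 226  30  22 493] [ 0.4528 -0.2914  0.008 ] ((452.9720764160156, -291.3494567871094), (49.731929779052734, 77.9084243774414), 9.781922340393066)
rd [403 187  26  26 514] [ 0.5555 -0.3658  0.008 ] ((554.8682250976562, -365.87603759765625), (71.81411743164062, 69.82503509521484), 43.115196228027344)
```

View pics/fit.png

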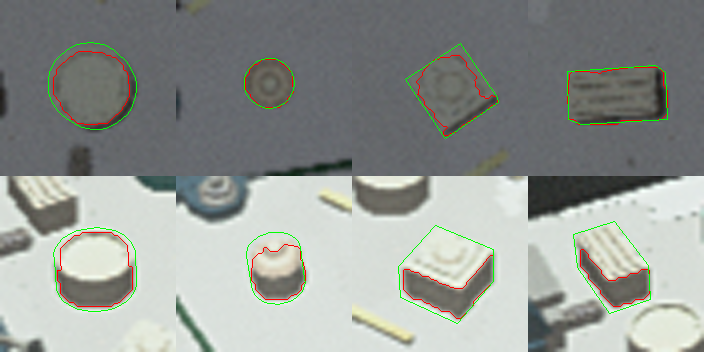

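The hulls fit the boss, oblong and square blocks well. The white disc looks slightly smaller than its hull, so I'll check both discs in one enlarged crop, together with the square block and the vise.

```bash
python3 - <<'E'
from fit import *
im=cv2.imread("pics/scene0.png"); o=np.array([225,115]); f=7
s=cv2.resize(im[115:200,225:335],None,fx=7,fy=7,interpolation=cv2.INTER_CUBIC)
def H(sh,x,y,a,col):
    h=hull("scene",sh,x,y,a,o); h=(h+.5)/4*7-.5; cv2.polylines(s,[h.astype(int)],True,col,1)
H(('r',.058,.029),.578,.087,0,(0,255,0)); H(('r',.058,.029),.675,.187,0,(0,0,255)); H((.046,.046,.03),.573,-.022,.6,(0,255,0))
H((.034,.062,.03),.574,.182,.043,(0,255,0))
cv2.imwrite("pics/z1.png",s)
for uv,uvs in (((253.6,210),(272+1,152)),((272,245),(250,170)),((261,232),(239,133))): 
    o1,d1=ray("top",uv)
    print([np.round(w("top",uv,z),3) for z in(0,.05,.1,.15)],[np.round(w("scene",uvs,z),3) for z in(0,.05,.1,.15)])
E
```

```text
[array([0.535, 0.095, 0.   ]), array([0.531, 0.086, 0.05 ]), array([0.527, 0.078, 0.1  ]), array([0.522, 0.069, 0.15 ])] [array([0.548, 0.159, 0.   ]), array([0.531, 0.102, 0.05 ]), array([0.513, 0.044, 0.1  ]), array([ 0.495, -0.014,  0.15 ])]
[array([0.435, 0.043, 0.   ]), array([0.435, 0.037, 0.05 ]), array([0.436, 0.031, 0.1  ]), array([0.436, 0.024, 0.15 ])] [array([0.46 , 0.114, 0.   ]), array([0.449, 0.059, 0.05 ]), array([0.437, 0.005, 0.1  ]), array([ 0.425, -0.05 ,  0.15 ])]
[array([0.472, 0.074, 0.   ]), array([0.471, 0.066, 0.05 ]), array([0.469, 0.059, 0.1  ]), array([0.468, 0.051, 0.15 ])] [array([0.485, 0.295, 0.   ]), array([0.471, 0.228, 0.05 ]), array([0.458, 0.161, 0.1  ]), array([0.445, 0.094, 0.15 ])]
```

View pics/z1.png

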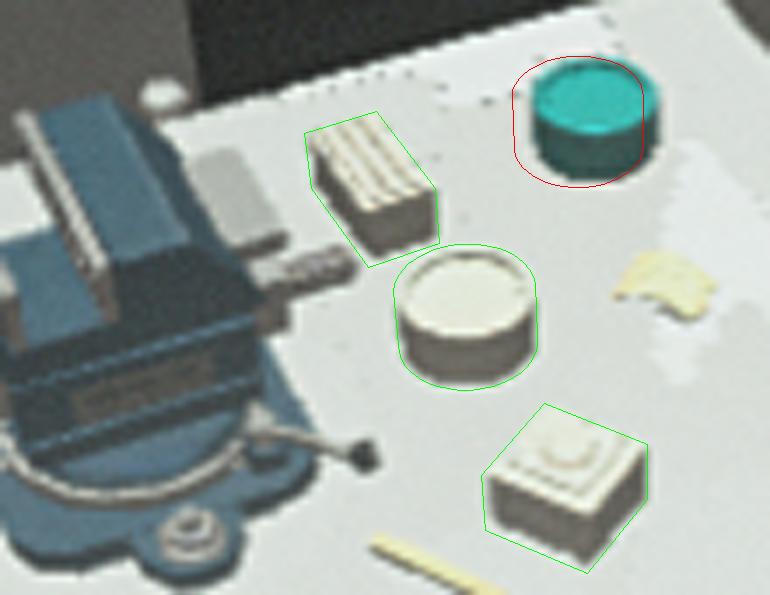

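The white disc has the rim and dish and is the same size as the turquoise one, so it is the rose_base, at about (0.577, 0.086). The vise's spindle tip is near (0.53, 0.09, 0.06), so I'll close along y there. The tray yaw is 9.2°, and the well spacing comes out at 89–90 mm, which checks. Next is a helper for the deltas.

```bash
cat > go.py <<'E'
import sys
from h import *
from scipy.spatial.transform import Rotation as Ro
# usage: go.py yawdeg x y z : prints the az turn (units), then shift in tool axes after the turn (units)
def plan(yaw,x,y,z):
    s=robot.read_state(); R=Ro.from_rotvec(s["orientation"]).as_matrix(); p=np.array(s["tool_pos"])
    cur=np.degrees(np.arctan2(R[1,1],R[0,1])); d=(yaw-cur+180)%360-180
    c,q=np.cos(np.radians(yaw)),np.sin(np.radians(yaw))
    Rt=np.array([[q,c,0],[-c,q,0],[0,0,-1]])
    print("t",round(s["t"],2),"p",np.round(p,4),"yaw",round(cur,1),"tilt",round(R[2,2],4),"q6",round(s["q"][5],2),"turn",round(-d/6,2),"shift",np.round(Rt.T@(np.array([x,y,z])-p)/.03,2))
a=[float(v) for v in sys.argv[1:]]
for i in range(0,len(a),4): plan(*a[i:i+4])
E
python3 go.py 90 .577 .086 .12
```

```text
t 1.0 p [0.2467 0.547  0.2187] yaw 65.7 tilt -1.0 q6 -0.09 turn -4.05 shift [ 11.01 -15.37   3.29]
```

>>> {"fn": "apply_moves", "kwargs": {"steps": [0,0,0,0,0,-1,90,0,0,0,0,0,-1,90,0,0,0,0,0,-1,90,0,0,0,0,0,-1,90,0.55,-0.77,0,0,0,0,90,0.55,-0.77,0,0,0,0,90,0.55,-0.77,0,0,0,0,90,0.55,-0.77,0,0,0,0,90,0.55,-0.77,0,0,0,0,90,0.55,-0.77,0,0,0,0,90,0.55,-0.77,0,0,0,0,90,0.55,-0.77,0,0,0,0,90], "grip_force": 20}}

```text
t: 2.0
tool_pos: [0.1131, 0.3617, 0.2185]
orientation: [0.008, 3.141, 0.0]
force: [-0.1, 0.5, 0.8]
opening: 0.0837
gripper_force: 0.0
```

>>> {"fn": "apply_moves", "kwargs": {"steps": [0.55,-0.77,0,0,0,0,85,0.55,-0.77,0,0,0,0,85,0.55,-0.77,0,0,0,0,85,0.55,-0.77,0,0,0,0,85,0.55,-0.77,0,0,0,0,85,0.55,-0.77,0,0,0,0,85,0.55,-0.77,0,0,0,0,80,0.55,-0.77,0,0,0,0,80,0.55,-0.77,0,0,0,0,80,0.55,-0.77,0,0,0,0,80,0.55,-0.77,0,0,0,0,80,0,0,0,0,0,0,80]}}

```text
t: 3.0
tool_pos: [-0.0775, 0.2175, 0.2384]
orientation: [0.001, 3.131, -0.171]
force: [0.4, 0.2, 0.4]
opening: 0.0746
gripper_force: 0.0
```

```bash
python3 go.py 90 .577 .086 .012
```

```text
t 3.0 p [-0.0775  0.2175  0.2384] yaw 90.0 tilt -0.9941 q6 0.11 turn -0.01 shift [21.82 -4.38  7.55]
```

The helper had the tool x sign wrong. I'll fix it and make it general with the full rotation.

```bash
python3 - <<'E'
s=open("go.py").read()
s=s.replace("Rt=np.array([[q,c,0],[-c,q,0],[0,0,-1]])","Rt=np.array([[-q,c,0],[c,q,0],[0,0,-1]])")
s=s.replace('"turn",round(-d/6,2)','"q",np.round(s["q"],2),"rot",np.round(np.degrees(Ro.from_matrix(R.T@Rt).as_rotvec())/6,2)')
open("go.py","w").write(s)
E
python3 go.py 90 .35 .35 .24  90 .577 .086 .24
```

```text
t 3.0 p [-0.0775  0.2175  0.2384] yaw 90.0 tilt -0.9941 q6 0.11 q [ 1.68 -0.89  2.24  0.01  1.91  0.11] rot [-1.04  0.05 -0.  ] shift [-14.25   4.42  -0.05]
t 3.0 p [-0.0775  0.2175  0.2384] yaw 90.0 tilt -0.9941 q6 0.11 q [ 1.68 -0.89  2.24  0.01  1.91  0.11] rot [-1.04  0.05 -0.  ] shift [-21.82  -4.38  -0.05]
```

>>> {"fn": "apply_moves", "kwargs": {"steps": [0,0.8,0,0,0,0,80,-0.3,0.8,0,0,0,0,80,-0.5,0.8,0,0,0,0,80,-0.5,0.8,0,-0.5,0,0,80,-0.6,0.7,0,-0.54,0,0,80,-0.8,0.5,0,0,0,0,80,-0.8,0,0,0,0,0,80,-0.8,0,0,0,0,0,80,-0.8,0,0,0,0,0,80,-0.8,0,0,0,0,0,80,-0.8,0,0,0,0,0,80,-0.8,0,0,0,0,0,80]}}

```text
t: 4.0
tool_pos: [0.1526, 0.3484, 0.2276]
orientation: [0.007, 3.134, 0.0]
force: [-0.8, 0.3, -0.3]
opening: 0.0746
gripper_force: 0.0
```

```bash
python3 go.py 90 .577 .086 .22
```

```text
t 4.0 p [0.1526 0.3484 0.2276] yaw 89.7 tilt -1.0 q6 -0.54 q [ 1.03 -0.51  2.03 -0.01  1.61 -0.54] rot [ 0.    0.07 -0.04] shift [-14.15  -8.75   0.25]
```

>>> {"fn": "apply_moves", "kwargs": {"steps": [-0.85,-0.2,0,0,0.07,-0.04,80,-0.85,-0.2,0,0,0,0,80,-0.85,-0.2,0,0,0,0,80,-0.85,-0.2,0,0,0,0,80,-0.85,-0.2,0,0,0,0,80,-0.85,-0.2,0,0,0,0,80,-0.85,-0.2,0,0,0,0,80,-0.85,-0.2,0,0,0,0,80,-0.85,-0.2,0,0,0,0,80,-0.85,-0.2,0,0,0,0,80,-0.85,-0.2,0,0,0,0,80,-0.85,-0.2,0,0,0,0,80]}}

```text
t: 5.0
tool_pos: [0.4584, 0.2754, 0.2274]
orientation: [-0.001, -3.141, 0.001]
force: [0.3, 0.6, 0.1]
opening: 0.0741
gripper_force: 0.0
```

```bash
python3 go.py 90 .577 .086 .012
```

```text
t 5.0 p [0.4584 0.2754 0.2274] yaw 90.0 tilt -1.0 q6 -1.13 q [ 0.45 -0.05  1.66 -0.    1.53 -1.13] rot [-0. -0. -0.] shift [-3.95 -6.31  7.18]
```

>>> {"fn": "apply_moves", "kwargs": {"steps": [-0.8,-0.6,0,0,0,0,80,-0.8,-0.6,0,0,0,0,80,-0.8,-0.7,0,0,0,0,80,-0.8,-0.7,0,0,0,0,80,-0.75,-0.7,0,0,0,0,80,0,-0.8,0,0,0,0,80,0,-0.8,0.3,0,0,0,80,0,-0.8,0.6,0,0,0,80,0,-0.61,0.8,0,0,0,80,0,0,0.8,0,0,0,80,0,0,0.8,0,0,0,80,0,0,0,0,0,0,80]}}

```text
t: 6.0
tool_pos: [0.5716, 0.0856, 0.1227]
orientation: [-0.002, -3.132, 0.002]
force: [-0.9, 0.6, -1.6]
opening: 0.074
gripper_force: 0.0
```

```bash
python3 go.py 90 .577 .086 .012; python3 - <<'E'
from h import *
im=snap("scene"); a=im[80:230,200:380,::-1]; cv2.imwrite("pics/g1.png",cv2.resize(a,None,fx=4,fy=4,interpolation=cv2.INTER_CUBIC))
E
```

```text
t 6.0 p [0.5716 0.0856 0.1227] yaw 89.9 tilt -1.0 q6 -1.51 q [ 0.06  0.15  1.65 -0.    1.36 -1.51] rot [-0.01 -0.09 -0.01] shift [-0.18  0.01  3.69]
```

View pics/g1.png

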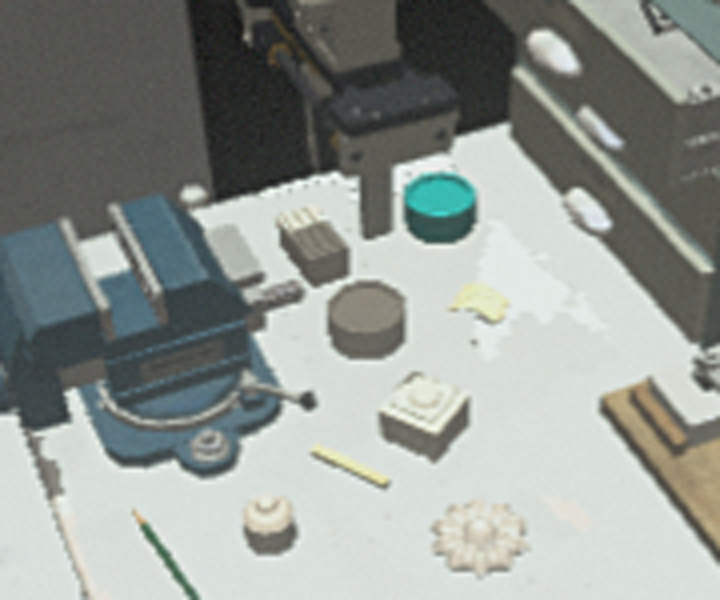

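The gripper hangs above the white base with the base unshadowed by anything else, and the vise stays clear to the left. Descending.

>>> {"fn": "apply_moves", "kwargs": {"steps": [-0.18,0,0.6,0,-0.09,0,80,0,0,0.8,0,0,0,80,0,0,0.8,0,0,0,80,0,0,0.7,0,0,0,80,0,0,0.5,0,0,0,80,0,0,0.29,0,0,0,80,0,0,0,0,0,0,40,0,0,0,0,0,0,40,0,0,0,0,0,0,40,0,0,0,0,0,0,40,0,0,0,0,0,0,40], "grip_force": 20}}

```text
t: 6.97
tool_pos: [0.5828, 0.0876, 0.0199]
orientation: [-0.0, 3.129, -0.0]
force: [-0.2, 0.8, 5.7]
opening: 0.0572
gripper_force: 20.0
```

```bash
python3 go.py 99.2 .5552 -.3658 .12
```

```text
t 6.97 p [0.5828 0.0876 0.0199] yaw 90.0 tilt -0.9999 q6 -1.51 q [ 0.06  0.27  1.71 -0.    1.15 -1.51] rot [-0.01  0.12 -1.53] shift [  3.32 -14.77  -3.34]
```

The grasp sits 8 mm high, so I'll open, lower and re-grip.

```bash
python3 go.py 90 .579 .087 .012
```

```text
t 6.97 p [0.5828 0.0876 0.0199] yaw 90.0 tilt -0.9999 q6 -1.51 q [ 0.06  0.27  1.71 -0.    1.15 -1.51] rot [-0.    0.12  0.  ] shift [ 0.13 -0.02  0.26]
```

>>> {"fn": "apply_moves", "kwargs": {"steps": [0,0,0,0,0,0,80,0,0,0,0,0,0,80,0.13,0,0.13,0,0.12,0,80,0,0,0.13,0,0,0,80,0,0,0,0,0,0,80]}}

```text
t: 7.38
tool_pos: [0.5761, 0.0874, 0.0085]
orientation: [0.0, -3.135, 0.001]
force: [-0.1, 0.2, -0.0]
opening: 0.0744
gripper_force: 0.0
```

```bash
python3 go.py 90 .579 .087 .012
```

```text
t 7.38 p [0.5761 0.0874 0.0085] yaw 90.0 tilt -1.0 q6 -1.51 q [ 0.06  0.29  1.71 -0.    1.15 -1.51] rot [-0.   -0.06  0.  ] shift [-0.1  -0.01 -0.12]
```

>>> {"fn": "apply_moves", "kwargs": {"steps": [-0.1,0,-0.13,0,-0.05,0,80,0,0,0,0,0,0,40,0,0,0,0,0,0,40,0,0,0,0,0,0,40,0,0,0,0,0,0,40,0,0,0,0,0,0,40], "grip_force": 25}}

```text
t: 7.88
tool_pos: [0.5805, 0.0875, 0.0142]
orientation: [-0.0, 3.14, -0.0]
force: [-0.8, 0.1, 1.7]
opening: 0.0573
gripper_force: 25.0
```

```bash
python3 go.py 90 .579 .087 .012  99.2 .5552 -.3658 .12
```

```text
t 7.88 p [0.5805 0.0875 0.0142] yaw 90.0 tilt -1.0 q6 -1.51 q [ 0.06  0.28  1.7  -0.    1.15 -1.51] rot [-0.    0.02  0.  ] shift [ 0.05 -0.02  0.07]
t 7.88 p [0.5805 0.0875 0.0142] yaw 90.0 tilt -1.0 q6 -1.51 q [ 0.06  0.28  1.7  -0.    1.15 -1.51] rot [-0.    0.02 -1.53] shift [  3.25 -14.78  -3.53]
```

>>> {"fn": "apply_moves", "kwargs": {"steps": [0,0,-0.4,0,0,0,40,0,0,-0.7,0,0,0,40,0,0,-0.8,0,0,0,40,0,0,-0.8,0,0,-0.5,40,0,0,-0.8,0,0,-0.5,40,0,0,0,0,0,-0.53,40,0.1,-0.4,0,0,0,0,40,0.2,-0.8,0,0,0,0,40,0.2,-0.9,0,0,0,0,40,0.2,-0.9,0,0,0,0,40,0.2,-0.9,0,0,0,0,40,0.2,-0.9,0,0,0,0,40]}}

```text
t: 8.88
tool_pos: [0.569, -0.0618, 0.1179]
orientation: [0.248, -3.131, 0.0]
force: [0.9, 0.4, -1.4]
opening: 0.0574
gripper_force: 25.0
```

```bash
python3 go.py 99.2 .5552 -.3658 .12; python3 -c "
from plant import robot;s=robot.read_state();print(s['opening'],s['gripper_force'],s['force'])"
```

```text
t 8.88 p [ 0.569  -0.0618  0.1179] yaw 99.1 tilt -1.0 q6 -1.93 q [-0.2   0.13  1.68 -0.    1.34 -1.93] rot [-0.   -0.01 -0.02] shift [ 2.07 -9.93 -0.07]
0.057437359599062765 25.00062346458435 [ 0.90291743  0.38633572 -1.36922511]
```

>>> {"fn": "apply_moves", "kwargs": {"steps": [0.2,-0.9,0,0,0,0,40,0.2,-0.9,0,0,0,0,40,0.2,-0.9,0,0,0,0,40,0.2,-0.9,0,0,0,0,40,0.2,-0.9,0,0,0,0,40,0.2,-0.9,0,0,0,0,40,0.2,-0.9,0,0,0,0,40,0.2,-0.9,0,0,0,0,40,0.2,-0.9,0,0,0,0,40,0.1,-0.7,0,0,0,0,40,0,0,0,0,0,0,40,0,0,0,0,0,0,40]}}

```text
t: 9.88
tool_pos: [0.5548, -0.3309, 0.1178]
orientation: [0.245, -3.132, -0.002]
force: [0.3, -0.4, -1.0]
opening: 0.0573
gripper_force: 25.0
```

```bash
python3 go.py 99.2 .5552 -.3658 .0205; python3 - <<'E'
from fit import *
import cv2
for c in("top","scene"):
    im=snap(c); 
    for d in eyes.place_of(c,"rose_base")[:3]: print(c,np.round(d["xy"],1),round(d["conf"],2),np.round(w(c,d["xy"],.105),3))
    cv2.imwrite("pics/tmp_"+c+".png",im[:,:,::-1])
a=cv2.imread("pics/tmp_top.png")[140:270,340:470];b=cv2.imread("pics/tmp_scene.png")[200:330,270:400]
cv2.imwrite("pics/h1.png",cv2.resize(np.hstack([a,b]),None,fx=3,fy=3,interpolation=cv2.INTER_CUBIC))
E
```

```text
t 9.88 p [ 0.5548 -0.3309  0.1178] yaw 99.0 tilt -1.0 q6 -2.34 q [-0.62  0.32  1.46  0.    1.37 -2.34] rot [ 0.01 -0.   -0.04] shift [ 0.17 -1.15  3.24]
top [222.1 160. ] 0.89 [0.659 0.16  0.105]
scene [359.5 254.7] 0.91 [ 0.551 -0.332  0.105]
scene [306.4 131.8] 0.62 [0.624 0.078 0.105]
```

View pics/h1.png

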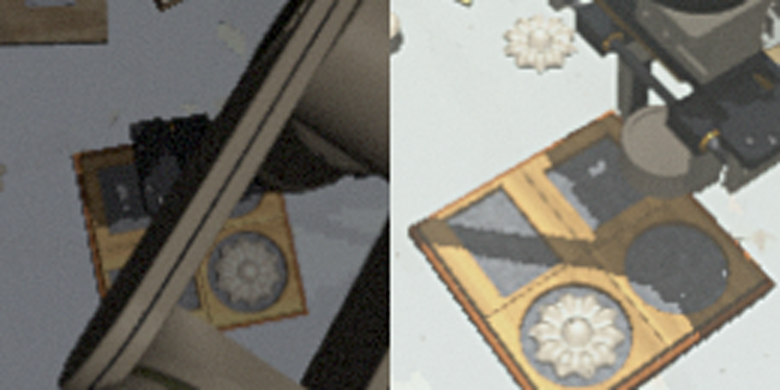

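The base hangs level in the gripper, about 3 mm toward −x of the TCP, and the rosette is undisturbed. I'll correct for that and lower it.

>>> {"fn": "apply_moves", "kwargs": {"steps": [0.07,-0.6,0.3,0,0,-0.03,40,0,-0.57,0.5,0,0,0,40,0,0,0.6,0,0,0,40,0,0,0.6,0,0,0,40,0,0,0.4,0,0,0,40,0,0,0.3,0,0,0,40,0,0,0.2,0,0,0,40,0,0,0,0,0,0,40,0,0,0,0,0,0,40]}}

```text
t: 10.83
tool_pos: [0.5605, -0.3645, 0.0325]
orientation: [-0.257, 3.129, -0.001]
force: [-0.2, -0.1, -0.4]
opening: 0.0573
gripper_force: 25.0
```

```bash
python3 go.py 99.2 .558 -.3658 .0205
```

```text
t 10.83 p [ 0.5605 -0.3645  0.0325] yaw 99.4 tilt -1.0 q6 -2.39 q [-0.65  0.46  1.45  0.    1.24 -2.39] rot [-0.01  0.02  0.03] shift [ 0.09 -0.03  0.4 ]
```

>>> {"fn": "apply_moves", "kwargs": {"steps": [0.09,-0.03,0.2,0,0,0,40,0,0,0.2,0,0,0,40,0,0,0,0,0,0,40,0,0,0,0,0,0,40]}}

```text
t: 11.17
tool_pos: [0.5588, -0.3673, 0.022]
orientation: [-0.256, 3.127, -0.005]
force: [-1.5, -1.0, 5.9]
opening: 0.0574
gripper_force: 25.0
```

```bash
python3 go.py 99.2 .558 -.3658 .0205
```

```text
t 11.17 p [ 0.5588 -0.3673  0.022 ] yaw 99.4 tilt -1.0 q6 -2.39 q [-0.66  0.47  1.45  0.    1.21 -2.39] rot [-0.03  0.04  0.03] shift [0.02 0.05 0.05]
```

>>> {"fn": "apply_moves", "kwargs": {"steps": [0,0,0,0,0,0,76,0,0,0,0,0,0,76,0,0,0,0,0,0,76,0,0,-0.5,0,0,0,76,0,0,-0.8,0,0,0,76,0,0,-0.8,0,0,0,76,0,0,-0.8,0,0,0,76,0,0,0,0,0,0,76]}}

```text
t: 11.83
tool_pos: [0.5605, -0.3682, 0.1148]
orientation: [-0.256, 3.123, -0.011]
force: [0.3, 0.2, 1.6]
opening: 0.0706
gripper_force: 0.0
```

```bash
python3 go.py 92.5 .5745 .182 .12
```

```text
t 11.83 p [ 0.5605 -0.3682  0.1148] yaw 99.4 tilt -0.9999 q6 -2.39 q [-0.66  0.37  1.4   0.    1.36 -2.39] rot [-0.07  0.08  1.14] shift [-1.27 18.3  -0.17]
```

>>> {"fn": "apply_moves", "kwargs": {"steps": [0,0,0,-0.07,0.08,0.57,85,0,0,0,0,0,0.57,85,-0.06,0.95,0,0,0,0,85,-0.06,0.95,0,0,0,0,85,-0.06,0.95,0,0,0,0,85,-0.06,0.95,0,0,0,0,85,-0.06,0.95,0,0,0,0,85,-0.06,0.95,0,0,0,0,85,-0.06,0.95,0,0,0,0,85,-0.06,0.95,0,0,0,0,85,-0.06,0.95,0,0,0,0,85,-0.06,0.95,0,0,0,0,85]}}

```text
t: 12.83
tool_pos: [0.5628, -0.0791, 0.1092]
orientation: [0.069, -3.134, -0.009]
force: [-0.1, 0.0, 0.1]
opening: 0.0789
gripper_force: 0.0
```

>>> {"fn": "apply_moves", "kwargs": {"steps": [-0.07,0.95,0,0,0,0,85,-0.07,0.95,0,0,0,0,85,-0.07,0.95,0,0,0,0,85,-0.07,0.95,0,0,0,0,85,-0.07,0.95,0,0,0,0,85,-0.07,0.95,0,0,0,0,85,-0.07,0.9,0,0,0,0,85,-0.07,0.9,0,0,0,0,85,-0.07,0.8,0,0,0,0,85,0,0.5,0,0,0,0,85,0,0,0,0,0,0,85,0,0,0,0,0,0,85]}}

```text
t: 13.83
tool_pos: [0.57, 0.1843, 0.1102]
orientation: [0.072, -3.133, -0.009]
force: [0.2, -0.9, -0.2]
opening: 0.079
gripper_force: 0.0
```

```bash
python3 go.py 92.5 .5745 .182 .0135; python3 - <<'E'
from h import *
im=snap("top","t2"); b=snap("scene","s2")
for c in("top","scene"):
    for n in("rose_base","round_well","kit_rosette","oblong_block"):
        for d in eyes.place_of(c,n)[:2]: print(c,n,np.round(d["xy"],1),round(d["conf"],2),np.round(w(c,d["xy"],.006),3))
a=cv2.resize(im[140:280,340:480,::-1],None,fx=2.8,fy=2.8,interpolation=cv2.INTER_CUBIC);b=cv2.resize(b[120:340,250:400,::-1],None,fx=2.5,fy=392/220,interpolation=cv2.INTER_CUBIC)
cv2.imwrite("pics/h2.png",np.hstack([a,b]))
E
```

```text
t 13.83 p [0.57   0.1843 0.1102] yaw 92.6 tilt -1.0 q6 -1.4 q [ 0.22  0.21  1.6   0.01  1.34 -1.4 ] rot [ 0.05 -0.07  0.02] shift [-0.15 -0.08  3.22]
top rose_base [417. 201.] 0.89 [ 0.551 -0.371  0.006]
top rose_base [219.9 160.7] 0.65 [0.679 0.192 0.006]
top round_well [415.5 197.3] 0.69 [ 0.561 -0.367  0.006]
top kit_rosette [418.2 226.1] 0.74 [ 0.479 -0.371  0.006]
top oblong_block [225.6 194.7] 0.61 [0.58  0.174 0.006]
scene rose_base [365. 293.] 0.61 [ 0.554 -0.368  0.006]
scene rose_base [308.8 134.8] 0.5 [0.678 0.182 0.006]
scene round_well [365.6 289.7] 0.94 [ 0.559 -0.362  0.006]
scene kit_rosette [329.7 310.1] 0.72 [ 0.468 -0.37   0.006]
scene oblong_block [278.6 148.2] 0.67 [0.568 0.162 0.006]
```

View pics/h2.png

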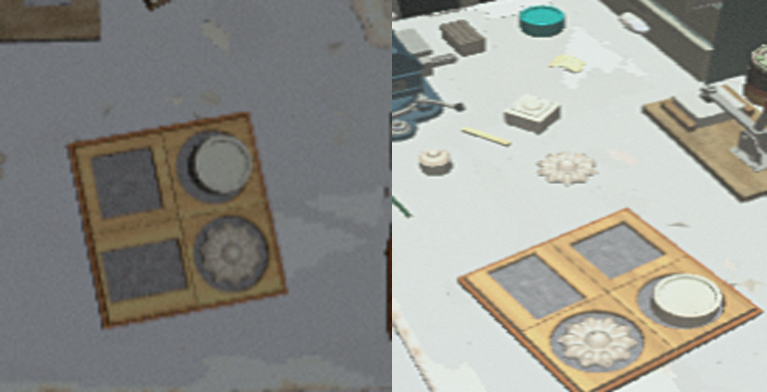

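The base is down in the round well (top 417,201), about 4 mm off centre, and the rosette is untouched. Now the oblong block.

>>> {"fn": "apply_moves", "kwargs": {"steps": [-0.15,-0.08,0.5,0.05,-0.07,0,85,0,0,0.7,0,0,0,85,0,0,0.7,0,0,0,85,0,0,0.6,0,0,0,85,0,0,0.4,0,0,0,85,0,0,0.2,0,0,0,85,0,0,0,0,0,0,85,0,0,0,0,0,0,85]}}

```text
t: 15.0
tool_pos: [0.575, 0.1821, 0.0176]
orientation: [-0.069, 3.141, 0.002]
force: [0.0, 0.0, 0.9]
opening: 0.079
gripper_force: 0.0
```

```bash
python3 go.py 92.5 .5745 .182 .0135
```

```text
t 15.0 p [0.575  0.1821 0.0176] yaw 92.5 tilt -1.0 q6 -1.39 q [ 0.22  0.32  1.65  0.    1.17 -1.39] rot [0.01 0.   0.  ] shift [ 0.02 -0.    0.14]
```

>>> {"fn": "apply_moves", "kwargs": {"steps": [0,0,0.13,0,0,0,85,0,0,0,0,0,0,50,0,0,0,0,0,0,50,0,0,0,0,0,0,50,0,0,0,0,0,0,50,0,0,0,0,0,0,50], "grip_force": 25}}

```text
t: 15.5
tool_pos: [0.5752, 0.1824, 0.0139]
orientation: [-0.069, 3.14, 0.002]
force: [-1.3, 1.1, 3.8]
opening: 0.0618
gripper_force: 25.0
```

```bash
python3 go.py 92.5 .5745 .182 .0135 99.2 .453 -.2914 .12
```

```text
t 15.5 p [0.5752 0.1824 0.0139] yaw 92.5 tilt -1.0 q6 -1.39 q [ 0.22  0.32  1.66  0.    1.16 -1.39] rot [0.01 0.01 0.  ] shift [ 0.02 -0.01  0.01]
t 15.5 p [0.5752 0.1824 0.0139] yaw 92.5 tilt -1.0 q6 -1.39 q [ 0.22  0.32  1.66  0.    1.16 -1.39] rot [ 0.01  0.01 -1.11] shift [  6.54 -14.94  -3.54]
```

>>> {"fn": "apply_moves", "kwargs": {"steps": [0,0,-0.4,0,0,0,50,0,0,-0.7,0,0,0,50,0,0,-0.8,0,0,0,50,0,0,-0.8,0,0,-0.6,50,0,0,-0.8,0,0,-0.51,50,0,-0.5,0,0,0,0,50,0,-0.9,0,0,0,0,50,0,-0.95,0,0,0,0,50,0,-0.95,0,0,0,0,50,0.3,-0.95,0,0,0,0,50,0.5,-0.95,0,0,0,0,50,0.6,-0.95,0,0,0,0,50]}}

```text
t: 16.5
tool_pos: [0.5622, -0.0087, 0.1178]
orientation: [0.25, -3.131, -0.001]
force: [0.6, 0.0, -1.2]
opening: 0.0617
gripper_force: 25.0
```

>>> {"fn": "apply_moves", "kwargs": {"steps": [0.6,-0.95,0,0,0,0,50,0.6,-0.95,0,0,0,0,50,0.6,-0.95,0,0,0,0,50,0.6,-0.95,0,0,0,0,50,0.6,-0.95,0,0,0,0,50,0.6,-0.95,0,0,0,0,50,0.6,-0.95,0,0,0,0,50,0.4,-0.8,0,0,0,0,50,0.3,-0.5,0,0,0,0,50,0,0,0,0,0,0,50,0,0,0,0,0,0,50]}}

```text
t: 17.42
tool_pos: [0.4548, -0.2665, 0.1176]
orientation: [0.247, -3.131, -0.002]
force: [-0.0, 0.4, -1.2]
opening: 0.0619
gripper_force: 25.0
```

```bash
python3 go.py 99.2 .453 -.2914 .0205;  python3 - <<'E'
from h import *
c="scene";im=snap(c)
for d in eyes.place_of(c,"oblong_block")[:3]: print(c,np.round(d["xy"],1),round(d["conf"],2),np.round(w(c,d["xy"],robot.read_state()["tool_pos"][2]-.0139),3))
E
```

```text
t 17.42 p [ 0.4548 -0.2665  0.1176] yaw 99.0 tilt -1.0 q6 -2.36 q [-0.63  0.01  1.81  0.    1.33 -2.36] rot [ 0.01 -0.01 -0.03] shift [ 0.19 -0.81  3.24]
scene [303.2 248. ] 0.85 [ 0.457 -0.267  0.104]
```

>>> {"fn": "apply_moves", "kwargs": {"steps": [0.1,-0.4,0,0,0,-0.03,50,0.09,-0.41,0.3,0,0,0,50,0,0,0.6,0,0,0,50,0,0,0.6,0,0,0,50,0,0,0.6,0,0,0,50,0,0,0.4,0,0,0,50,0,0,0.35,0,0,0,50,0,0,0,0,0,0,50,0,0,0,0,0,0,50]}}

```text
t: 18.27
tool_pos: [0.4538, -0.2903, 0.032]
orientation: [0.257, -3.13, -0.002]
force: [0.3, -0.0, -1.8]
opening: 0.0615
gripper_force: 25.0
```

```bash
python3 go.py 99.2 .453 -.2914 .0205
```

```text
t 18.27 p [ 0.4538 -0.2903  0.032 ] yaw 99.4 tilt -1.0 q6 -2.4 q [-0.66  0.14  1.83  0.    1.17 -2.4 ] rot [ 0.02 -0.01  0.03] shift [ 0.03 -0.03  0.38]
```

>>> {"fn": "apply_moves", "kwargs": {"steps": [0.03,-0.03,0.2,0,0,0.03,50,0,0,0.19,0,0,0,50,0,0,0,0,0,0,50,0,0,0,0,0,0,50]}}

```text
t: 18.6
tool_pos: [0.4549, -0.2929, 0.0223]
orientation: [-0.251, 3.128, -0.003]
force: [1.2, -0.4, 4.3]
opening: 0.0618
gripper_force: 25.0
```

```bash
python3 go.py 99.2 .453 -.2914 .0205
```

```text
t 18.6 p [ 0.4549 -0.2929  0.0223] yaw 99.2 tilt -1.0 q6 -2.4 q [-0.67  0.16  1.84  0.    1.15 -2.4 ] rot [-0.02  0.03 -0.  ] shift [0.05 0.06 0.06]
```

>>> {"fn": "apply_moves", "kwargs": {"steps": [0,0,0,0,0,0,72,0,0,0,0,0,0,72,0,0,0,0,0,0,72,0,0,-0.5,0,0,0,72,0,0,-0.8,0,0,0,72,0,0,-0.8,0,0,0,72,0,0,-0.8,0,0,0,72,0,0,-0.3,0,0,0,72,0,0,0,0,0,0,72]}}

```text
t: 19.35
tool_pos: [0.4547, -0.2929, 0.1193]
orientation: [-0.251, 3.128, -0.004]
force: [0.4, -0.8, 0.4]
opening: 0.067
gripper_force: 0.0
```

```bash
python3 go.py 34 .573 -.022 .12; python3 - <<'E'
from fit import *
# square yaw from recorded picture: edge energy over x,y,yaw in the top and scene pictures
ims={"top":"t2","scene":"s2"}
E={}
for c,f in ims.items():
    g=cv2.imread(f"pics/{f}.png").astype(np.float32).max(2); E[c]=cv2.GaussianBlur(np.hypot(cv2.Sobel(g,5,1,0),cv2.Sobel(g,5,0,1)),(0,0),.7); E[c]/=E[c].std()
def sc(v):
    x,y,a=v;R=np.array([[np.cos(a),-np.sin(a)],[np.sin(a),np.cos(a)]]);t=0
    for c in E:
        q=np.array([[1,1],[1,-1],[-1,-1],[-1,1],[1,1]])*.023@R.T+[x,y]
        for i in range(4):
            P=np.array([pix(c,np.r_[q[i]+(q[i+1]-q[i])*s,.030]) for s in np.linspace(.05,.95,15)]).astype(np.float32)
            t+=cv2.remap(E[c],P[None,:,0],P[None,:,1],1).mean()
    return t
r=max((sc((x,y,a)),x,y,np.degrees(a)) for x in np.arange(.565,.583,.0025) for y in np.arange(-.030,-.012,.0025) for a in np.radians(np.arange(20,56,3)))
print(r)
E
```

```text
t 19.35 p [ 0.4547 -0.2929  0.1193] yaw 99.2 tilt -1.0 q6 -2.4 q [-0.67  0.04  1.77  0.    1.33 -2.4 ] rot [-1.000e-02  4.000e-02  1.086e+01] shift [ 5.28  8.32 -0.02]
(np.float32(13.014326), np.float64(0.5749999999999997), np.float64(-0.022500000000000003), np.float64(35.0))
```

>>> {"fn": "apply_moves", "kwargs": {"steps": [0,0,0,0,0,1,80,0,0,0,0,0,1,80,0,0,0,0,0,1,80,0,0,0,0,0,1,80,0,0,0,0,0,1,80,0,0,0,0,0,1,80,0,0,0,0,0,1,80,0,0,0,0,0,1,80,0,0,0,0,0,1,80,0,0,0,0,0,0.9,80,0,0,0,0,0,0.8,80,0,0,0,0,0,0,80]}}

```text
t: 20.35
tool_pos: [0.4522, -0.2909, 0.1142]
orientation: [-1.455, -2.78, -0.002]
force: [-0.2, -0.1, -0.8]
opening: 0.0745
gripper_force: 0.0
```

```bash
python3 go.py 35 .574 -.022 .12
```

```text
t 20.35 p [ 0.4522 -0.2909  0.1142] yaw 34.8 tilt -1.0 q6 -1.27 q [-0.67  0.04  1.78  0.    1.33 -1.27] rot [-0.01 -0.04 -0.04] shift [ 5.01  8.47 -0.19]
```

>>> {"fn": "apply_moves", "kwargs": {"steps": [0.48,0.8,0,0,0,0,80,0.48,0.8,0,0,0,0,80,0.48,0.8,0,0,0,0,80,0.48,0.8,0,0,0,0,80,0.48,0.8,0,0,0,0,80,0.48,0.8,0,0,0,0,80,0.48,0.8,0,0,0,0,80,0.48,0.8,0,0,0,0,80,0.48,0.8,0,0,0,0,80,0.48,0.8,0,0,0,0,80,0.21,0.47,0,0,0,0,80,0,0,0,0,0,0,80]}}

```text
t: 21.35
tool_pos: [0.5756, -0.0202, 0.1155]
orientation: [-1.443, -2.788, -0.002]
force: [0.4, -0.2, -0.0]
opening: 0.0745
gripper_force: 0.0
```

```bash
python3 go.py 35 .574 -.022 .0135;python3 - <<'E'
from h import *
im=snap("top"); b=snap("scene")
a=cv2.resize(im[140:280,340:480,::-1],None,fx=2.8,fy=2.8,interpolation=cv2.INTER_CUBIC);b=cv2.resize(b[130:340,240:400,::-1],None,fx=2.2,fy=392/210,interpolation=cv2.INTER_CUBIC)
cv2.imwrite("pics/h3.png",np.hstack([a,b]))
E
```

```text
t 21.35 p [ 0.5756 -0.0202  0.1155] yaw 35.3 tilt -1.0 q6 -0.74 q [-0.13  0.14  1.67  0.    1.33 -0.74] rot [-0.   -0.02  0.05] shift [-0.02 -0.08  3.4 ]
```

View pics/h3.png

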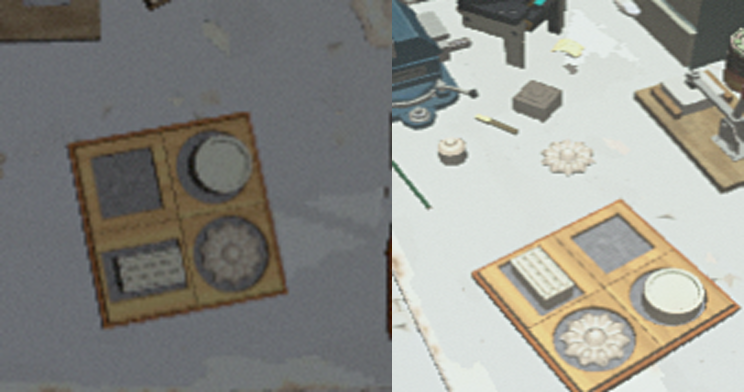

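The oblong block lies in its well (top crop 150,268) and the base in the round well. The gripper stands over the square block, so I'll descend.

>>> {"fn": "apply_moves", "kwargs": {"steps": [0,-0.08,0.5,0,0,0.05,80,0,0,0.7,0,0,0,80,0,0,0.7,0,0,0,80,0,0,0.7,0,0,0,80,0,0,0.4,0,0,0,80,0,0,0.25,0,0,0,80,0,0,0,0,0,0,80,0,0,0,0,0,0,80]}}

```text
t: 22.12
tool_pos: [0.5733, -0.0247, 0.0196]
orientation: [-1.459, -2.782, -0.001]
force: [-0.9, -0.1, 0.5]
opening: 0.0745
gripper_force: 0.0
```

```bash
python3 go.py 35 .574 -.022 .0135
```

```text
t 22.12 p [ 0.5733 -0.0247  0.0196] yaw 34.7 tilt -1.0 q6 -0.74 q [-0.13  0.25  1.74  0.    1.16 -0.74] rot [ 0.   -0.01 -0.06] shift [0.06 0.07 0.2 ]
```

>>> {"fn": "apply_moves", "kwargs": {"steps": [0.03,0.03,0.18,0,0,0,80,0,0,0,0,0,0,30,0,0,0,0,0,0,30,0,0,0,0,0,0,30,0,0,0,0,0,0,30,0,0,0,0,0,0,30,0,0,0,0,0,0,30], "grip_force": 25}}

```text
t: 22.7
tool_pos: [0.574, -0.0228, 0.0144]
orientation: [1.458, 2.782, 0.002]
force: [0.8, 1.0, 2.0]
opening: 0.0458
gripper_force: 25.0
```

```bash
python3 go.py 35 .574 -.022 .0135 9.2 .541 -.2772 .12
```

```text
t 22.7 p [ 0.574  -0.0228  0.0144] yaw 34.7 tilt -1.0 q6 -0.74 q [-0.13  0.25  1.74  0.    1.15 -0.74] rot [ 0.01 -0.   -0.05] shift [0.02 0.02 0.03]
t 22.7 p [ 0.574  -0.0228  0.0144] yaw 34.7 tilt -1.0 q6 -0.74 q [-0.13  0.25  1.74  0.    1.15 -0.74] rot [ 0.01 -0.01  4.25] shift [-8.2  -2.44 -3.52]
```

>>> {"fn": "apply_moves", "kwargs": {"steps": [0,0,-0.4,0,0,0,30,0,0,-0.7,0,0,0.8,30,0,0,-0.8,0,0,0.9,30,0,0,-0.8,0,0,0.9,30,0,0,-0.8,0,0,0.9,30,0,0,0,0,0,0.75,30,-0.5,-0.15,0,0,0,0,30,-0.9,-0.27,0,0,0,0,30,-0.9,-0.27,0,0,0,0,30,-0.9,-0.27,0,0,0,0,30,-0.9,-0.27,0,0,0,0,30,-0.9,-0.27,0,0,0,0,30]}}

```text
t: 23.7
tool_pos: [0.5524, -0.1795, 0.1195]
orientation: [-2.036, -2.392, -0.001]
force: [0.6, 0.4, -1.4]
opening: 0.0456
gripper_force: 25.0
```

>>> {"fn": "apply_moves", "kwargs": {"steps": [-0.9,-0.27,0,0,0,0,30,-0.9,-0.27,0,0,0,0,30,-0.8,-0.22,0,0,0,0,30,-0.6,-0.15,0,0,0,0,30,0,0,0,0,0,0,30,0,0,0,0,0,0,30]}}

```text
t: 24.2
tool_pos: [0.5409, -0.2782, 0.1191]
orientation: [-2.038, -2.389, -0.001]
force: [0.8, -0.2, -0.6]
opening: 0.0457
gripper_force: 25.0
```

```bash
python3 go.py 9.2 .541 -.2772 .0205;  python3 - <<'E'
from h import *
c="scene";im=snap(c)
for d in eyes.place_of(c,"square_block")[:3]: print(c,np.round(d["xy"],1),round(d["conf"],2),np.round(w(c,d["xy"],robot.read_state()["tool_pos"][2]-.0144),3))
E
```

```text
t 24.2 p [ 0.5409 -0.2782  0.1191] yaw 9.1 tilt -1.0 q6 -0.72 q [-0.56  0.22  1.57  0.    1.35 -0.72] rot [-0.   -0.01 -0.02] shift [0.03 0.01 3.29]
scene [343.5 236.3] 0.92 [ 0.545 -0.277  0.104]
scene [311.3 280.9] 0.16 [ 0.44  -0.343  0.104]
```

>>> {"fn": "apply_moves", "kwargs": {"steps": [0.03,0,0.5,0,0,0,30,0,0,0.7,0,0,0,30,0,0,0.7,0,0,0,30,0,0,0.6,0,0,0,30,0,0,0.4,0,0,0,30,0,0,0,0,0,0,30,0,0,0,0,0,0,30]}}

```text
t: 24.88
tool_pos: [0.541, -0.2754, 0.0314]
orientation: [-2.034, -2.391, -0.001]
force: [-0.5, -0.4, -0.8]
opening: 0.0457
gripper_force: 25.0
```

```bash
python3 go.py 9.2 .541 -.2772 .0205
```

```text
t 24.88 p [ 0.541  -0.2754  0.0314] yaw 9.2 tilt -1.0 q6 -0.72 q [-0.56  0.31  1.63  0.    1.2  -0.72] rot [-0.01 -0.02  0.01] shift [-0.06 -0.01  0.36]
```

>>> {"fn": "apply_moves", "kwargs": {"steps": [-0.06,0,0.2,0,0,0,30,0,0,0.17,0,0,0,30,0,0,0,0,0,0,30,0,0,0,0,0,0,30]}}

```text
t: 25.22
tool_pos: [0.5434, -0.2796, 0.0232]
orientation: [2.034, 2.389, 0.002]
force: [-0.3, -0.3, 5.3]
opening: 0.0458
gripper_force: 25.0
```

```bash
python3 go.py 9.2 .541 -.2772 .0205
```

```text
t 25.22 p [ 0.5434 -0.2796  0.0232] yaw 9.2 tilt -1.0 q6 -0.72 q [-0.56  0.33  1.63  0.    1.18 -0.72] rot [ 0.03  0.02 -0.  ] shift [ 0.09 -0.07  0.09]
```

>>> {"fn": "apply_moves", "kwargs": {"steps": [0,0,0,0,0,0,62,0,0,0,0,0,0,62,0,0,0,0,0,0,62,0,0,-0.5,0,0,0,62,0,0,-0.8,0,0,0,62,0,0,-0.8,0,0,0,62,0,0,-0.8,0,0,0,62,0,0,-0.3,0,0,0,62,0,0,0,0,0,0,62]}}

```text
t: 25.97
tool_pos: [0.5434, -0.2794, 0.1198]
orientation: [2.033, 2.389, 0.002]
force: [0.7, 0.1, 1.0]
opening: 0.0576
gripper_force: 0.0
```

```bash
python3 go.py 9.2 .4457 -.065 .11
```

```text
t 25.97 p [ 0.5434 -0.2794  0.1198] yaw 9.2 tilt -1.0 q6 -0.72 q [-0.56  0.22  1.57  0.    1.35 -0.72] rot [ 0.04  0.03 -0.  ] shift [ 7.58 -2.07  0.33]
```

>>> {"fn": "apply_moves", "kwargs": {"steps": [0.5,-0.13,0,0.02,0.02,0,70,0.8,-0.22,0,0,0,0,70,0.8,-0.22,0,0,0,0,70,0.8,-0.22,0,0,0,0,70,0.8,-0.22,0,0,0,0,70,0.8,-0.22,0,0,0,0,70,0.8,-0.22,0,0,0,0,70,0.8,-0.22,0,0,0,0,70,0.8,-0.22,0,0,0,0,70,0.6,-0.18,0,0,0,0,70,0,0,0,0,0,0,70,0,0,0,0,0,0,70]}}

```text
t: 26.97
tool_pos: [0.4434, -0.0654, 0.1158]
orientation: [-2.031, -2.39, 0.001]
force: [-0.1, 0.8, -0.1]
opening: 0.0654
gripper_force: 0.0
```

```bash
python3 go.py 9.2 .4457 -.065 .0095
```

```text
t 26.97 p [ 0.4434 -0.0654  0.1158] yaw 9.3 tilt -1.0 q6 -0.42 q [-0.26 -0.21  2.01  0.    1.35 -0.42] rot [-0.04 -0.03  0.01] shift [0.   0.08 3.54]
```

>>> {"fn": "apply_moves", "kwargs": {"steps": [0,0.06,0.5,-0.03,-0.02,0,70,0,0,0.7,0,0,0,70,0,0,0.7,0,0,0,70,0,0,0.7,0,0,0,70,0,0,0.5,0,0,0,70,0,0,0.25,0,0,0,70,0,0,0,0,0,0,70,0,0,0,0,0,0,70]}}

```text
t: 27.63
tool_pos: [0.446, -0.0661, 0.0166]
orientation: [-2.036, -2.391, -0.001]
force: [0.0, 0.3, 0.3]
opening: 0.0648
gripper_force: 0.0
```

```bash
python3 go.py 9.2 .4457 -.065 .0095
```

```text
t 27.63 p [ 0.446  -0.0661  0.0166] yaw 9.2 tilt -1.0 q6 -0.42 q [-0.26 -0.07  2.08  0.    1.13 -0.42] rot [ 0.   -0.01 -0.01] shift [ 0.04 -0.    0.24]
```

>>> {"fn": "apply_moves", "kwargs": {"steps": [0.04,0,0.22,0,0,0,70,0,0,0,0,0,0,20,0,0,0,0,0,0,20,0,0,0,0,0,0,20,0,0,0,0,0,0,20,0,0,0,0,0,0,20,0,0,0,0,0,0,20], "grip_force": 15}}

```text
t: 28.22
tool_pos: [0.4462, -0.0645, 0.0106]
orientation: [2.036, 2.392, 0.003]
force: [0.2, 0.2, 2.1]
opening: 0.0332
gripper_force: 15.0
```

```bash
python3 go.py 9.2 .4457 -.065 .0095 9.2 .5535 -.369 .13; python3 - <<'E'
from fit import *
# base pose from two pictures: edge energy on the rim (z=.035, r=29 mm) and on the dish rim (r=24)
E={}
for c in("top","scene"):
    im=snap(c); g=im.astype(np.float32).max(2); E[c]=cv2.GaussianBlur(np.hypot(cv2.Sobel(g,5,1,0),cv2.Sobel(g,5,0,1)),(0,0),.7)
    cv2.imwrite(f"pics/u_{c}.png",im[:,:,::-1])
th=np.linspace(0,6.28,60)
def sc(c,x,y,r,z):
    P=np.array([pix(c,[x+r*np.cos(t),y+r*np.sin(t),z]) for t in th]).astype(np.float32); return cv2.remap(E[c],P[None,:,0],P[None,:,1],1).mean()
G=[(x,y) for x in np.arange(.540,.572,.0015) for y in np.arange(-.384,-.352,.0015)]
for cs in(("top",),("scene",),("top","scene")): print(cs,max((sum(sc(c,x,y,.029,.035)/E[c].std() for c in cs),x,y) for x,y in G))
E
```

```text
t 28.22 p [ 0.4462 -0.0645  0.0106] yaw 9.2 tilt -1.0 q6 -0.42 q [-0.26 -0.06  2.09  0.    1.11 -0.42] rot [ 0.02 -0.01 -0.  ] shift [-0.01 -0.02  0.04]
t 28.22 p [ 0.4462 -0.0645  0.0106] yaw 9.2 tilt -1.0 q6 -0.42 q [-0.26 -0.06  2.09  0.    1.11 -0.42] rot [ 0.02 -0.01 -0.  ] shift [-10.59   1.91  -3.98]
('top',) (np.float32(3.2492323), np.float64(0.5564999999999994), np.float64(-0.3705))
('scene',) (np.float32(2.6579585), np.float64(0.5579999999999994), np.float64(-0.366))
('top', 'scene') (np.float32(5.3721104), np.float64(0.5564999999999994), np.float64(-0.3675))
```

>>> {"fn": "apply_moves", "kwargs": {"steps": [0,0,-0.4,0,0,0,20,0,0,-0.7,0,0,0,20,0,0,-0.8,0,0,0,20,0,0,-0.8,0,0,0,20,0,0,-0.8,0,0,0,20,-0.4,0.1,-0.5,0,0,0,20,-0.8,0.15,0,0,0,0,20,-0.85,0.15,0,0,0,0,20,-0.85,0.15,0,0,0,0,20,-0.85,0.15,0,0,0,0,20,-0.85,0.15,0,0,0,0,20,-0.85,0.15,0,0,0,0,20]}}

```text
t: 29.32
tool_pos: [0.5016, -0.2224, 0.1298]
orientation: [-2.036, -2.392, -0.002]
force: [-0.1, 0.1, 0.1]
opening: 0.0331
gripper_force: 15.0
```

>>> {"fn": "apply_moves", "kwargs": {"steps": [-0.85,0.15,0,0,0,0,20,-0.85,0.15,0,0,0,0,20,-0.85,0.15,0,0,0,0,20,-0.85,0.15,0,0,0,0,20,-0.85,0.15,0,0,0,0,20,-0.6,0.1,0,0,0,0,20,0,0,0,0,0,0,20,0,0,0,0,0,0,20]}}

```text
t: 29.98
tool_pos: [0.5495, -0.3612, 0.1291]
orientation: [-2.037, -2.39, -0.002]
force: [-1.1, 0.9, -0.4]
opening: 0.0332
gripper_force: 15.0
```

```bash
python3 go.py 9.2 .556 -.368 .042;  python3 - <<'E'
from h import *
c="scene";im=snap(c)
for d in eyes.place_of(c,"rose_boss")[:3]: print(c,np.round(d["xy"],1),round(d["conf"],2),np.round(w(c,d["xy"],robot.read_state()["tool_pos"][2]-.0106),3))
E
```

```text
t 29.98 p [ 0.5495 -0.3612  0.1291] yaw 9.1 tilt -1.0 q6 -0.82 q [-0.66  0.34  1.41  0.    1.39 -0.82] rot [ 0.   -0.02 -0.01] shift [-0.26  0.18  2.9 ]
scene [368.5 261.5] 0.47 [ 0.553 -0.361  0.119]
scene [302.7 278.3] 0.37 [ 0.424 -0.339  0.119]
scene [316.6 212.9] 0.3 [ 0.517 -0.207  0.119]
```

>>> {"fn": "apply_moves", "kwargs": {"steps": [-0.25,0.16,0.3,0,0,0,20,0,0,0.6,0,0,0,20,0,0,0.6,0,0,0,20,0,0,0.5,0,0,0,20,0,0,0.4,0,0,0,20,0,0,0,0,0,0,20,0,0,0,0,0,0,20]}}

```text
t: 30.67
tool_pos: [0.5554, -0.3664, 0.0572]
orientation: [-2.035, -2.391, -0.002]
force: [0.2, 0.2, 0.2]
opening: 0.0335
gripper_force: 15.0
```

```bash
python3 go.py 9.2 .5555 -.368 .042
```

```text
t 30.67 p [ 0.5554 -0.3664  0.0572] yaw 9.2 tilt -1.0 q6 -0.82 q [-0.66  0.43  1.44  0.    1.28 -0.82] rot [-0.   -0.02  0.  ] shift [-0.05 -0.    0.51]
```

>>> {"fn": "apply_moves", "kwargs": {"steps": [-0.04,0,0.2,0,0,0,20,0,0,0.2,0,0,0,20,0,0,0.08,0,0,0,20,0,0,0,0,0,0,20,0,0,0,0,0,0,20]}}

```text
t: 31.08
tool_pos: [0.557, -0.3692, 0.0452]
orientation: [2.035, 2.39, 0.002]
force: [-1.1, 0.7, 5.7]
opening: 0.033
gripper_force: 15.0
```

```bash
python3 go.py 9.2 .5555 -.368 .042; python3 - <<'E'
from h import *
im=snap("scene")
cv2.imwrite("pics/h4.png",cv2.resize(im[220:340,280:430,::-1],None,fx=5,fy=5,interpolation=cv2.INTER_CUBIC))
E
```

```text
t 31.08 p [ 0.557  -0.3692  0.0452] yaw 9.2 tilt -1.0 q6 -0.82 q [-0.66  0.44  1.44  0.    1.26 -0.82] rot [ 0.02  0.01 -0.  ] shift [ 0.05 -0.04  0.11]
```

View pics/h4.png

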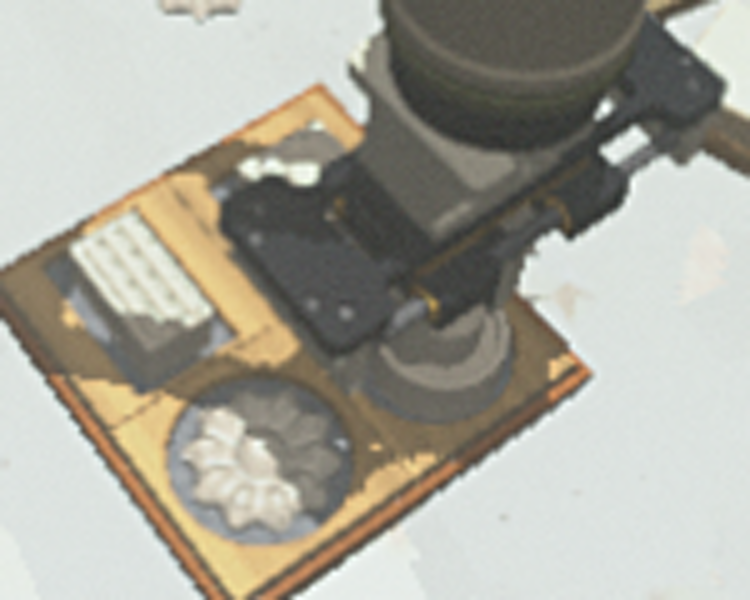

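The boss is at the base with contact force, but the height (45.2 mm against an expected 41.6 mm, plus the usual ~2 mm) doesn't say whether it sits on the rim. I'll nudge it gently along tool y and watch the height.

>>> {"fn": "apply_moves", "kwargs": {"steps": [0,0.1,0,0,0,0,20,0,0,0,0,0,0,20]}}

```text
t: 31.3
tool_pos: [0.5595, -0.369, 0.0452]
orientation: [2.036, 2.391, 0.001]
force: [-4.0, 0.3, 7.2]
opening: 0.0333
gripper_force: 15.0
```

>>> {"fn": "apply_moves", "kwargs": {"steps": [0,0,0.05,0,0,0,20,0,0,0,0,0,0,20]}}

```text
t: 31.47
tool_pos: [0.5596, -0.3691, 0.0452]
orientation: [2.035, 2.39, 0.001]
force: [-7.1, 3.2, 15.9]
opening: 0.0333
gripper_force: 15.1
```

>>> {"fn": "apply_moves", "kwargs": {"steps": [0,0,-0.1,0,0,0,20,0,0,0,0,0,0,52,0,0,0,0,0,0,52,0,0,0,0,0,0,52,0,0,-0.5,0,0,0,52,0,0,-0.8,0,0,0,52,0,0,-0.8,0,0,0,52,0,0,-0.8,0,0,0,52,0.8,0,0,0,0,0,52,0.8,0,0,0,0,0,52,0.8,0,0,0,0,0,52,0.8,0,0,0,0,0,52]}}

```text
t: 32.47
tool_pos: [0.5436, -0.2726, 0.1334]
orientation: [2.036, 2.391, 0.003]
force: [0.2, 0.8, 0.4]
opening: 0.0481
gripper_force: 0.0
```

>>> {"fn": "apply_moves", "kwargs": {"steps": [0.9,0,0,0,0,0,52,0.9,0,0,0,0,0,52,0.9,0,0,0,0,0,52,0.9,0,0,0,0,0,52,0.9,0,0,0,0,0,52,0.9,0,0,0,0,0,52,0.9,0,0,0,0,0,52,0,0,0,0,0,0,52]}}

```text
t: 33.13
tool_pos: [0.513, -0.0828, 0.1332]
orientation: [-2.032, -2.394, -0.004]
force: [-0.5, 0.7, 0.4]
opening: 0.0486
gripper_force: 0.0
```

```bash
python3 - <<'E'
from h import *
im=snap("top","t5"); b=snap("scene","s5")
for c in("top","scene"):
    for n,z in(("rose_base",.006),("rose_boss",.031),("square_block",.006),("oblong_block",.006),("kit_rosette",.006)):
        for d in eyes.place_of(c,n)[:2]: print(c,n,np.round(d["xy"],1),round(d["conf"],2),np.round(w(c,d["xy"],z),3))
a=cv2.resize(im[170:270,365:455,::-1],None,fx=4,fy=4,interpolation=cv2.INTER_CUBIC);b=cv2.resize(b[235:335,285:385,::-1],None,fx=4,fy=4,interpolation=cv2.INTER_CUBIC)
cv2.imwrite("pics/h5.png",np.hstack([a,b]))
E
```

```text
top rose_base [220.4 160.2] 0.8 [0.681 0.191 0.006]
top rose_base [415.5 201.2] 0.52 [ 0.55  -0.367  0.006]
top rose_boss [418.9 197. ] 0.58 [ 0.559 -0.37   0.031]
top square_block [383.1 206. ] 0.72 [ 0.539 -0.273  0.006]
top oblong_block [394.5 234.6] 0.65 [ 0.457 -0.302  0.006]
top kit_rosette [419.7 228.3] 0.63 [ 0.473 -0.375  0.006]
scene rose_base [366.5 292.2] 0.6 [ 0.557 -0.368  0.006]
scene rose_boss [369.4 289. ] 0.54 [ 0.557 -0.375  0.031]
scene square_block [342.5 262.5] 0.84 [ 0.547 -0.279  0.006]
scene square_block [367.1 285.5] 0.34 [ 0.567 -0.355  0.006]
scene oblong_block [310.  284.9] 0.82 [ 0.456 -0.298  0.006]
scene oblong_block [318.6 214.2] 0.47 [ 0.562 -0.126  0.006]
scene kit_rosette [330.6 310.1] 0.68 [ 0.469 -0.37   0.006]
```

View pics/h5.png

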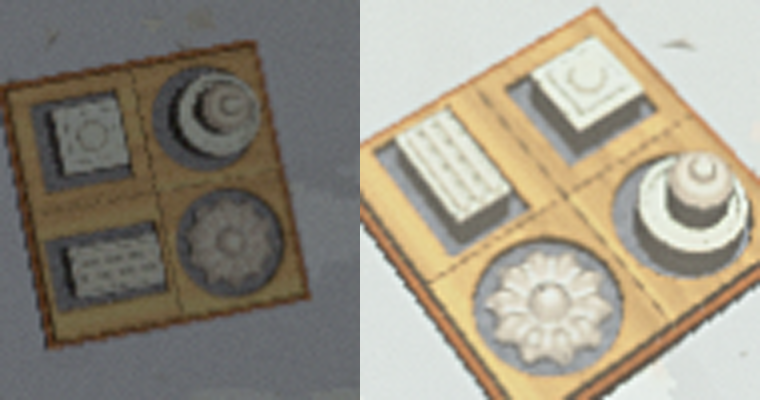

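All parts are in their wells, but the boss stands off-centre in the dish. I'll measure boss against base accurately.

```bash
python3 - <<'E'
from fit import *
E={}
for c in("top","scene"):
    g=cv2.imread(f"pics/{c[0]}5.png").astype(np.float32).max(2); E[c]=cv2.GaussianBlur(np.hypot(cv2.Sobel(g,5,1,0),cv2.Sobel(g,5,0,1)),(0,0),.7); E[c]/=E[c].std()
th=np.linspace(0,6.28,60); cs,sn=np.cos(th),np.sin(th)
def smp(c,X):
    k=cal(c);p=X@np.array(k["R"]).T+k["t"];p=p[:,:2]/p[:,2:];p=p*(1+k["k1"]*(p**2).sum(1))[:,None];K=np.array(k["K"])
    P=(p*[K[0,0],K[1,1]]+K[:2,2]).astype(np.float32); return cv2.remap(E[c],P[None,:,0],P[None,:,1],1).mean()
ring=lambda x,y,r,z:np.c_[x+r*cs,y+r*sn,0*cs+z]
grid=lambda cx,cy,s:[(x,y) for x in np.arange(cx-s,cx+s,.001) for y in np.arange(cy-s,cy+s,.001)]
for cc in(("top",),("scene",),("top","scene")):
    print("base",cc,np.round(max((sum(smp(c,ring(x,y,.029,.035)) for c in cc),x,y) for x,y in grid(.556,-.368,.012)),4))
for z0 in(.031,.035):
  for cc in(("top",),("scene",),("top","scene")):
    print("boss",z0,cc,np.round(max((sum(smp(c,ring(x,y,.017,z0+.024)) for c in cc),x,y) for x,y in grid(.558,-.37,.016)),4))
s=cv2.imread("pics/s5.png")[260:310,335:395]; cv2.imwrite("pics/h6.png",cv2.resize(s,None,fx=11,fy=11,interpolation=cv2.INTER_CUBIC))
E
```

```text
base ('top',) [ 3.1056  0.556  -0.371 ]
base ('scene',) [ 2.7559  0.558  -0.367 ]
base ('top', 'scene') [ 5.3707  0.557  -0.368 ]
boss 0.031 ('top',) [ 3.5303  0.549  -0.354 ]
boss 0.031 ('scene',) [ 2.9273  0.553  -0.375 ]
boss 0.031 ('top', 'scene') [ 4.9862  0.546  -0.356 ]
boss 0.035 ('top',) [ 3.4863  0.546  -0.354 ]
boss 0.035 ('scene',) [ 2.9363  0.551  -0.377 ]
boss 0.035 ('top', 'scene') [ 4.8447  0.546  -0.354 ]
```

View pics/h6.png

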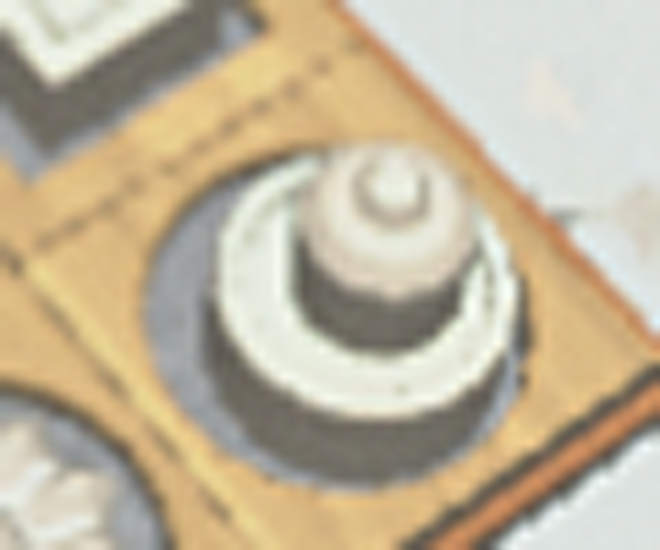

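```bash
python3 - <<'E'
from fit import *
from scipy.optimize import least_squares
th=np.linspace(0,6.28,90)
def circ(x,y,r,z): 
    P=np.array([pix("scene",[x+r*np.cos(t),y+r*np.sin(t),z]) for t in th]); return (P-[335,260]+.5)*11-.5
def ext(P): return np.array([P[:,0].min(),P[:,0].max(),P[:,1].max()])
b=least_squares(lambda v:ext(circ(v[0],v[1],.029,.035))-[218,520,415],[.556,-.368],diff_step=1e-3)
print("base",b.x,b.fun)
for z0 in(.031,.035):
    s=least_squares(lambda v:(lambda A:np.array([A[0]-297,A[1]-465,A[2]-352]))(ext(circ(v[0],v[1],.017,z0))),[.558,-.37],diff_step=1e-3)
    print(z0,s.x,s.fun,"offset",(s.x-b.x)*1000,np.linalg.norm(s.x-b.x)*1000)
print("dish rim",ext(circ(*b.x,.024,.035)))
E
```

```text
base [ 0.5586031  -0.36652697] [-1.83025209  1.83326988 -0.09616378]
0.031 [ 0.56271512 -0.36497848] [-4.98036025  4.98553861 -0.15553825] offset [4.11202133 1.54849004] 4.393920893623103
0.035 [ 0.56120024 -0.36665487] [-5.49479785  5.50054363 -0.17258885] offset [ 2.59714289 -0.12790425] 2.6002904985019915
dish rim [242.49689777 495.45078455 390.56572047]
```

If the boss were on the rim its offset would have to exceed 7 mm. I measure 2.6–4.4 mm, so it is seated in the dish and upright. One last check on the square and oblong blocks from their top edges.

```bash
python3 - <<'E'
from fit import *
E={}
for c in("top","scene"):
    g=cv2.imread(f"pics/{c[0]}5.png").astype(np.float32).max(2); E[c]=cv2.GaussianBlur(np.hypot(cv2.Sobel(g,5,1,0),cv2.Sobel(g,5,0,1)),(0,0),.7); E[c]/=E[c].std()
def sc(c,x,y,a,sx,sy,z):
    R=np.array([[np.cos(a),-np.sin(a)],[np.sin(a),np.cos(a)]]);q=np.array([[1,1],[1,-1],[-1,-1],[-1,1],[1,1]])*[sx/2,sy/2]@R.T+[x,y]
    P=np.array([pix(c,np.r_[q[i]+(q[i+1]-q[i])*s,z]) for i in range(4) for s in np.linspace(.1,.9,9)]).astype(np.float32); return cv2.remap(E[c],P[None,:,0],P[None,:,1],1).mean()
for n,sx,sy,x0,y0 in(("sq",.046,.046,.541,-.277),("ob",.034,.062,.453,-.293)):
    for z in(.036,.044): print(n,z,np.round(max((sum(sc(c,x,y,a,sx,sy,z) for c in E),x,y,a) for x in np.arange(x0-.01,x0+.011,.002) for y in np.arange(y0-.01,y0+.011,.002) for a in(.12,.16,.20)),3))
s=robot.read_state();print(s["t"],s["force"])
E
```

```text
sq 0.036 [ 5.654  0.543 -0.279  0.16 ]
sq 0.044 [ 5.623  0.541 -0.281  0.16 ]
ob 0.036 [ 5.055  0.453 -0.293  0.16 ]
ob 0.044 [ 5.09   0.453 -0.295  0.16 ]
33.7333 [-0.03338635 -0.48524493  1.03473312]
```

Both blocks lie within 3 mm of their well centres (8 mm of play) and at the right yaw, so they are down. Handing in.

```bash
python3 -c "
from plant import robot
print(robot.close_job())"
```

```text
the job is handed in; nothing more can be done
None
```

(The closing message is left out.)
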